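# Index the open sample under the measuring head and take its reading

## Robot

A 6-joint arm with a two-finger parallel gripper is mounted at the origin on the work surface. World frame = base frame: x ahead of the robot, y to its left, z up, the work surface at z = 0. Lengths are in mm, angles in rad, forces in N, time in s.
With the tool pointing down it reaches from about 300 to 775 mm from the base axis. Payload 14.6 kg.
Tool frame: the origin (TCP) lies on the centre line of the jaws, within the pads' length; the fingertips stand manip.finger_overhang ahead of it and the grasp point (between the pads) lies 11 mm behind it (manip.finger_overhang is the distance from the TCP to the fingertips, in mm); y points along the fingers, x is the direction in which the jaws open and shut, and the axes are right-handed (so a half turn about y gives the same grasp; the last joint's range is limited). The gripper opens to 94 mm and grips with 3 to 60 N. Pads are 16 mm wide; open, the fingers measure 119 mm over their backs; the gripper's body (75 mm by 177 mm) begins 78 mm behind the grasp point.
Start: joints at [-1.35, 0.3, 1.521, -0, 1.321, -0.067], TCP at [156.107, -527.371, 213.446] pointing down, gripper open.
Joint ranges: [-3.03, 3.03], [-0.79, 2.21], [0.23, 2.52], [-1.04, 4.18], [0, 3.07], [-2.55, 2.55]. Speed limits (rad/s): [2.22, 2.22, 2.57, 3.14, 3.14, 3.14].

## Interface

Orientations are given as [roll, pitch, yaw] about the fixed x, y, z axes, in that order (R = Rz(yaw) Ry(pitch) Rx(roll)).
In Python, from cell import monitor, viewer, ticket, manip gives the robot as it stands.
- The arm moves only by the shell command python3 -m jog 'ROWS' [FORCE]. ROWS is JSON, a list of rows, each an object of numbers: "grip": the finger opening in cm, from 0 to 9.4; "dx", "dy", "dz": the shift along the tool's x, y, z in cm; "spin": the turn about the tool's y in degrees. In form: [{"grip": .., "dx": .., "dy": .., "dz": .., "spin": ..}, ...]. A call has 1 to 20 rows; each row is the pose to reach, as a shift and turn from the pose commanded when the call began, along the tool's axes at that moment; what a row does not reach only later rows make up. A row lasts 1/8 s, in which the tool goes at most 62.5 mm and 10.7 degrees, less where a joint would pass 70% of its speed; a pose out of reach is approached as far as the arm can. A call with a gripper value outside its range is refused whole. The fingers move at their own pace and stop on an object; FORCE is the grip in N (left out, the last holds). Time passes only in rows, so rows that repeat a pose let the fingers close. It gives the time, the measured TCP pose, the force and the opening at its end, in the units of the state.
- monitor.read_state(): the state, without advancing time (a new reading comes with each control period).
- viewer.camera(name): name is "scene" or "top"; returns a dict with "color" (400x640x3 uint8, red, green, blue), "vertical_fov" (degrees; the focal length in pixels is half the picture's height over the tangent of half this angle, whatever the lens; pixels are square), "cx", "cy" (the principal point, pixels), "rvec" (rotation vector, rad) and "tvec" (3), from world to camera coordinates, as OpenCV has them. Camera axes: x right, y down, z forward; pixel columns grow to the right and rows downward; lengths in mm; the calibration is good to about 2 mm. A picture is of the moment at which its call begins. There is no depth.
- ticket.sign_off(): hands the job in, once; it reports no verdict.
The state is a dict: "clock": time; "joints": joint angles; "qd": joint speeds; "effort": joint torques, N m; "eef_pos": TCP position; "eef_rot": TCP orientation; "wrist_force": force on the tool from outside, world axes, zero at the start; "moment": the same for the moment, N m; "finger_gap": finger opening in mm.
Only numpy, scipy, OpenCV 4.12 (cv2) and the standard library are available. Lean on these libraries where they do the work, as an engineer would, in place of code of your own. Each camera call takes 0.05 s, during which the arm holds its last target. There are 200 camera calls.

## Task

The geared sample table was left between two stations with the handwheel's sprung index pin riding on the plate: lift the handle to carry the pin over the notches and wind the wheel, eight turns to one turn of the table, until the open jar stands under the measuring head, then feel for the notch there and let the pin drop fully home. After that press and release the small left key (zero) on the console and then the wide front key (read). Leave the small right key alone, move the table by the handwheel only, and do not upset the jars or the things around.

Things in the scene. Friction and masses are not known exactly. Their poses are not given: they have to be found in the camera images.
- indexer: Hand-indexed sample table, fixed: white foot plate 180 x 500 mm, 20 mm thick. Origin on the bench below the handwheel's vertical axis, z up. 230 mm along its +y is the axis of the round aluminium table (220 mm across, top 58 mm up) with six stations every 60 degrees on a 75 mm radius; the furthest along +y is under the white measuring head (64 x 90 mm, snout 142 mm up), on a column at y 375 mm.
- handwheel (a joint): Flat-lying steel handwheel, rim 110 mm across, top 91 mm above the bench. Turn in rad, positive anticlockwise from above, 0 at the start, no stop. A stiff 8 : 1 gear turns the table the same way: one station (60 degrees) takes one turn and a third. Takes about 2 to 3 N at the handle; locked while the pin is in a notch, with 1.5 degrees of play each way.
- index_pin (a joint): Sprung pin under the handle, lifts straight up: 0 = home in a notch, 0.014 m = stop; spring 5 N down at 0, 8 N at the top. Round end, 10 mm thick; rides on the index plate at 0.008, clears it above. Plate under the wheel, radius 78 mm, top 72 mm up: three radial notches 13 mm wide, 120 degrees apart, one about the indexer's -y but clocked up to 20 degrees either way: find it by feel.
- handle_mid (a point): Grasp point of the handle, on its axis, 125 mm above the bench with the pin home, 133 mm at the start; rises with the pin. The handle is an upright black cylinder 28 mm across and 57 mm long (this point 32 mm above its lower end), 55 mm from the wheel's axis; it revolves freely, so the hand need not turn. At the start it stands 60 degrees anticlockwise of the indexer's -y.
- platter (a joint): Turn of the round table in rad, positive anticlockwise from above, always one eighth of the handwheel's turn. 0 at the start, when every jar stands 7.5 degrees (0.131 rad) anticlockwise of a station place; the places are reached at -0.131 and every 1.047 rad from there; with the clocking of the plate the notches lie within 0.045 rad of table turn from them.
- read_point (a point): Point on the head's measuring axis, 110 mm above the bench, under the snout: a jar standing under the head has its axis here.
- table_axis (a point): Point on the round table's axis, on its upper face, 58 mm above the bench.
- jar_open: The jar to be read: white round jar without lid, 58 mm across and 45 mm high, hollow on top; origin at the centre of its underside. It stands loose between three low steel pins on the table, never the one nearest the head nor the one opposite.
- jar_e: Like the open jar but with a black screw lid 62 mm across, 51 mm high in all; origin at the centre of its underside; nearest the head at the start.
- jar_a: Lidded jar on another station of the table, as jar_e.
- jar_b: Lidded jar on another station of the table, as jar_e.
- jar_c: Lidded jar on another station of the table, as jar_e.
- jar_d: Lidded jar on another station of the table, as jar_e.
- console: White desk console of the head, fixed: 170 mm deep, 210 mm wide, origin at the centre of its underside, low edge towards its -x, face rising at 0.2 rad towards its +x, where a dark display lies. Three black keys: two small ones in the middle (left, +y: zero; right, -y: delete) and a wide one along the low front edge (read).
- key_zero_top (a point): Middle of the top of the small left key (zero), 26 x 26 mm, standing 10 mm proud of the face, 60 mm to the console's +y.
- key_delete_top (a point): Middle of the top of the small right key (delete), 26 x 26 mm, 60 mm to the console's -y: not to be pressed.
- key_read_top (a point): Middle of the top of the wide front key (read), 26 mm deep and 90 mm wide, 54 mm nearer the front than the small keys.
- key_zero (a joint): Travel of the zero key in m, square to the face: 0 = up, 0.005 = fully down; the spring takes 2 N to start and 5 N at the bottom; a press counts beyond 0.0035.
- key_delete (a joint): Travel of the delete key in m, square to the face: 0 = up, 0.005 = fully down; the spring takes 2 N to start and 5 N at the bottom; a press counts beyond 0.0035.
- key_read (a joint): Travel of the read key in m, square to the face: 0 = up, 0.005 = fully down; the spring takes 2 N to start and 5 N at the bottom; a press counts beyond 0.0035.
- jar_lid: Black lid of the open jar, 62 mm across, 14 mm high, lying on the bench; bystander, origin at the centre of its underside.
- amber_bottle: Amber bottle with black cap, 62 mm across, 130 mm high; bystander, origin at the centre of its underside.
- stock_jar: White jar with red lid, 84 mm across, 110 mm high; bystander, origin at the centre of its underside.
- wash_bottle: White bottle, 70 mm across, 170 mm high; bystander, origin at the centre of its underside.
Mind the look-alikes: they are no part of the job. Leave any orange look-alike of the jar_e alone.

How it is judged:
By the outcome, as a careful person would: the job done as asked, in the order asked, and still so for the second after the job is handed in, with the robot touching nothing.
It also fails if it takes over 72 s, if anything falls off the work surface, if the arm or the gripper's body presses on something with over 40 N, if the wrist force passes 120 N, or if a joint passes its speed limit or range.

## Working session

There is one attempt and no reset: what is moved stays moved. The work goes in short steps, Python scripts to look and compute and a shell command to move; the robot and the scene stay as the last step left them, time stands still between calls to the robot, and variables do not carry over. Pictures are saved under pics/ and viewed, about 8 in all and at most 12, crops included, and the job is handed in when it is done.

```bash
mkdir -p pics; ls
python3 - <<'E'
from cell import monitor, viewer, ticket, manip
import cv2,json
print(monitor.read_state(), manip.finger_overhang)
for n in("scene","top"):
    c=viewer.camera(n); cv2.imwrite(f"pics/{n}0.png",c["color"][:,:,::-1])
    print(n,{k:v for k,v in c.items() if k!="color"})
E
```

```text
pics
{'clock': 0.0, 'joints': array([-1.34964465e+00,  3.00492104e-01,  1.52156872e+00, -2.44572296e-06,
        1.32068931e+00, -6.66211162e-02]), 'qd': array([ 0.00050267, -0.00088051,  0.00060285,  0.00084194,  0.00090796,
       -0.00133798]), 'effort': array([-2.24997391e-03, -5.31799006e+01, -3.52740097e+01,  7.07732281e-02,
        2.44574749e-02, -6.55601048e-05]), 'eef_pos': array([ 156.0308417 , -527.1466419 ,  212.88002866]), 'eef_rot': array([-1.57072163e+00,  1.15507103e-03, -1.28302288e+00]), 'wrist_force': array([-0.0248709 , -0.52996856,  0.11377389]), 'moment': array([0.00536452, 0.01844312, 0.02380642]), 'finger_gap': 93.79834882994591} 8.0
scene {'vertical_fov': 48.147482694562314, 'cx': 322.52762063328004, 'cy': 204.13032052910762, 'rvec': array([ 1.00814134,  2.50129096, -1.00724512]), 'tvec': array([ 410.68918392, -239.80908676, 1518.31354542])}
top {'vertical_fov': 56.36411831080553, 'cx': 318.7628796335109, 'cy': 195.28849112353225, 'rvec': array([ 2.11973151, -2.1561995 ,  0.14564943]), 'tvec': array([  25.5062807 ,  582.12333007, 1182.07234382])}
```

View pics/scene0.png

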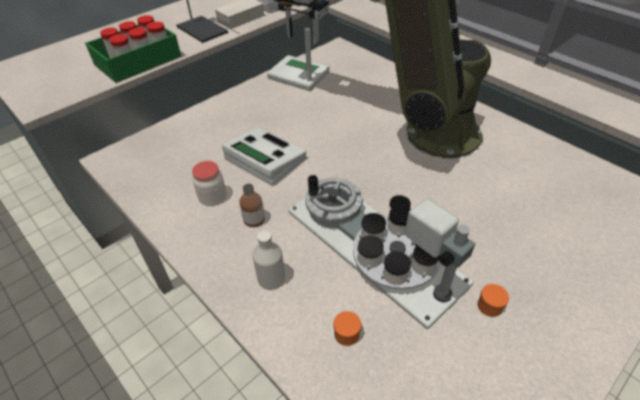

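View pics/top0.png

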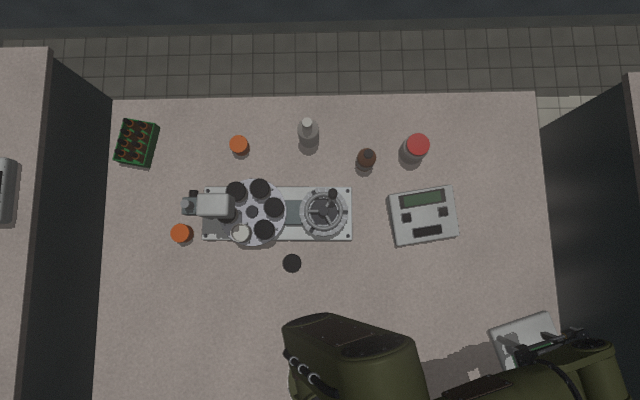

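The scene view shows the indexer with the head on its +y end and the console beyond the wheel. The top view shows the wheel at about (325,211), the table at about (252,211) and the open jar at about (241,232). The handle is at about (333,194) and the console at about (423,215).

```bash
cat > h.py <<'E'
import numpy as np,cv2
from cell import viewer
def cam(n):
    c=viewer.camera(n);f=200/np.tan(np.radians(c["vertical_fov"]/2))
    return c["color"][:,:,::-1].copy(),np.array([[f,0,c["cx"]],[0,f,c["cy"]],[0,0,1]]),c["rvec"],c["tvec"]
def proj(C,P): return cv2.projectPoints(np.array(P,float).reshape(-1,1,3),C[2],C[3],C[1],None)[0].reshape(-1,2)
def ray(C,uv,z):
    R=cv2.Rodrigues(C[2])[0];o=-R.T@C[3];d=R.T@np.linalg.inv(C[1])@np.array([*uv,1.]);return o+d*(z-o[2])/d[2]
E
python3 - <<'E'
from h import *
C=cam("top")
for n,(x0,y0,x1,y1) in dict(a=(175,165,375,265),b=(380,175,470,255)).items():
    s=4 if n=='a' else 7
    cv2.imwrite(f"pics/top_{n}.png",cv2.resize(C[0][y0:y1,x0:x1],None,fx=s,fy=s,interpolation=cv2.INTER_CUBIC))
S=cam("scene");cv2.imwrite("pics/sc_a.png",cv2.resize(S[0][120:330,215:475],None,fx=2.8,fy=2.8,interpolation=cv2.INTER_CUBIC))
E
```

```text
(no output)
```

View pics/top_a.png

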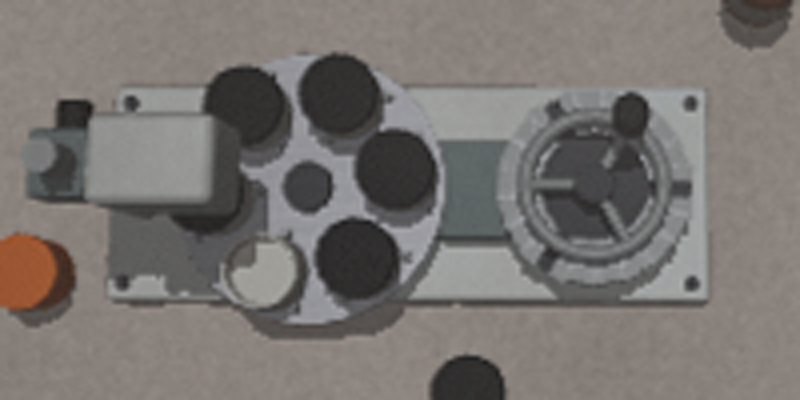

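View pics/top_b.png

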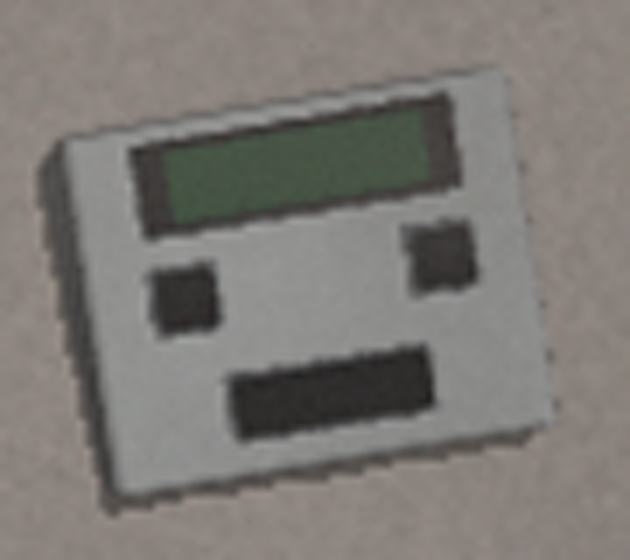

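View pics/sc_a.png

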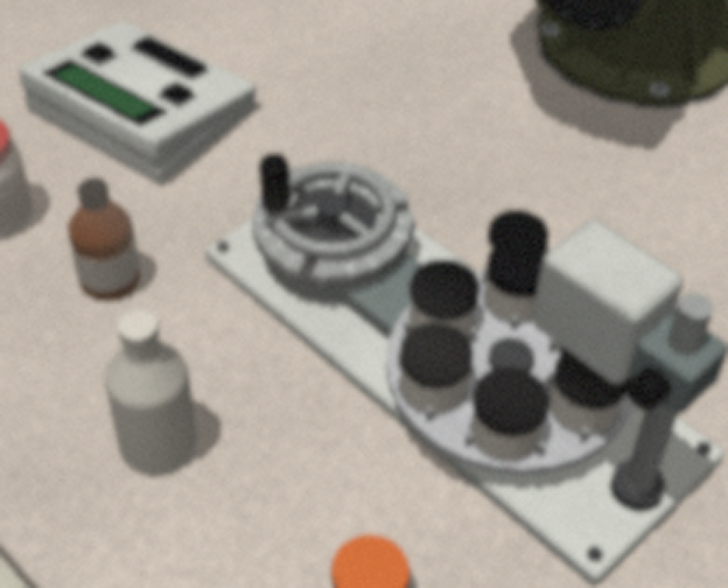

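The top crop shows the wheel rim centred at about (596,185) in the crop. The table hub is at (308,187) and the handle top at (631,112). The plate notches are visible near (680,188), (550,262) and (553,108), so the clocking is close to zero. The open jar is one station anticlockwise of jar_e. In the console crop, the zero key is at (185,299), delete at (443,257) and read at (331,393).

Run:
```python
from h import *
from cell import monitor
C=cam("top");S=cam("scene")
g=lambda u,v,z:ray(C,(175+(u+.5)/4-.5,165+(v+.5)/4-.5),z).round(1)
for n,a in dict(rt=(706,88,20),rb=(709,301,20),lb=(108,300,20),b1=(690,103,20),b2=(692,284,20),b3=(131,103,20),b4=(122,283,20),rim=(596,185,88),hub=(594,186,90),table=(308,187,58),notch=(680,188,72),n2=(550,262,72),n3=(553,108,72),handle=(631,112,158),open=(262,272,103),jar=(357,256,109)).items(): print(n,g(*a))
k=lambda u,v,z:ray(C,(380+(u+.5)/7-.5,175+(v+.5)/7-.5),z).round(1)
for n,a in dict(z=(185,299,50),d=(443,257,50),r=(331,393,40)).items():print(n,k(*a), k(a[0],a[1],a[2]+10))
# scene camera key top checks: triangulate
s=lambda u,v:(215+(u+.5)/2.8-.5,120+(v+.5)/2.8-.5)
def tri(p,q):
    P=[c[1]@np.hstack([cv2.Rodrigues(c[2])[0],np.reshape(c[3],(3,1))]) for c in(C,S)]
    X=cv2.triangulatePoints(*P,np.array(p,float),np.array(q,float));return (X[:3]/X[3]).ravel().round(1)
kk=lambda u,v:(380+(u+.5)/7-.5,175+(v+.5)/7-.5)
aa=lambda u,v:(175+(u+.5)/4-.5,165+(v+.5)/4-.5)
print("tri z",tri(kk(185,299),s(176,94)),"d",tri(kk(443,257),s(98,53)),"r",tri(kk(331,393),s(170,56)))
print("tri handle",tri(aa(631,110),s(273,162)),"rimc",tri(aa(596,185),s(334,206)),"plate rt bolt",tri(aa(690,103),s(222,246)))
```

```text
rt [613.4 -93.2  20. ]
rb [436.  -90.5  20. ]
lb [444.9 405.1  20. ]
b1 [600.9 -79.4  20. ]
b2 [450.1 -77.   20. ]
b3 [609.5 390.8  20. ]
b4 [458.7 393.9  20. ]
rim [526.    0.6  88. ]
hub [525.    2.1  90. ]
table [531.7 233.2  58. ]
notch [524.1 -66.2  72. ]
n2 [467.2  38.   72. ]
n3 [590.4  34.   72. ]
handle [572.6 -26.4 158. ]
open [461.5 259.4 103. ]
jar [472.2 185.  109. ]
z [ 504.6 -264.8   50. ] [ 503.8 -262.6   60. ]
d [ 522.  -384.5   50. ] [ 521.  -381.3   60. ]
r [ 460.9 -332.1   40. ] [ 460.4 -329.3   50. ]
tri z [ 504.8 -264.8   51.9] d [ 522.  -384.1   51.5] r [ 460.5 -331.1   42.9]
tri handle [574.8 -26.7 154.4] rimc [525.5   1.7  83.1] plate rt bolt [601.2 -79.8  20.5]
```

```bash
python3 -m jog '[{"grip":9.4,"dx":-1,"dz":1.5},{"grip":9.4,"dx":-3.5,"dz":5.2},{"grip":9.4,"dx":-7,"dz":10.5},{"grip":9.4,"dx":-10.4,"dz":15.6},{"grip":9.4,"dx":-13.8,"dz":20.8},{"grip":9.4,"dx":-17.2,"dz":25.9},{"grip":9.4,"dx":-20.6,"dz":31},{"grip":9.4,"dx":-24,"dz":36.1},{"grip":9.4,"dx":-27.4,"dz":41.2},{"grip":9.4,"dx":-30.8,"dz":46.3},{"grip":9.4,"dx":-34,"dz":51.1},{"grip":9.4,"dx":-35.6,"dz":53.5},{"grip":9.4,"dx":-36.1,"dz":54.3},{"grip":9.4,"dx":-36.1,"dz":54.3},{"grip":9.4,"dx":-36.1,"dz":54.3}]' 40
python3 - <<'E'
from h import *
from cell import monitor
s=monitor.read_state();print(s["eef_pos"],s["eef_rot"],s["wrist_force"])
C=cam("top");S=cam("scene")
cv2.imwrite("pics/chk1.png",np.vstack([cv2.resize(C[0][140:290,200:460],(780,450)),]))
cv2.imwrite("pics/chk2.png",cv2.resize(S[0][100:330,215:475],None,fx=2.6,fy=2.6))
E
```

```text
[ 156.09094058 -527.27529154  213.24610201] [-1.57078047e+00  4.37137479e-04 -1.28293868e+00] [ 0.98014991 -0.82769772 -0.11632435]validation failed for argument at $[0]...
```

View pics/chk2.png

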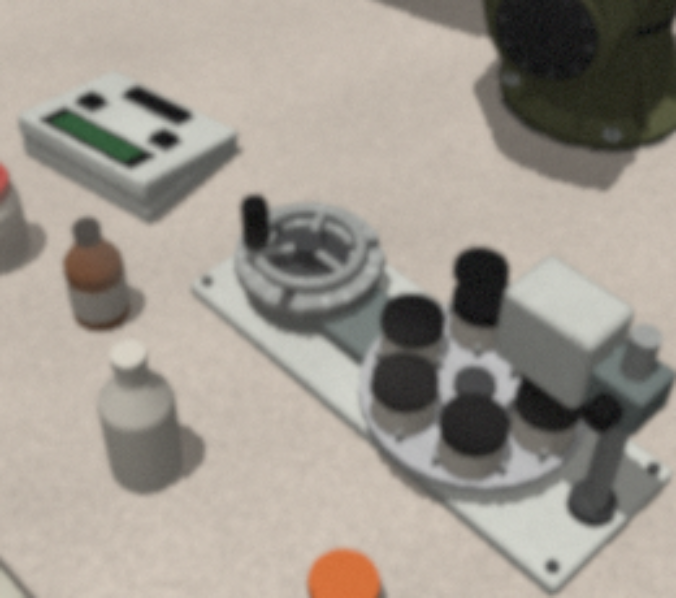

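The arm did not move: the call was refused because every row needs all five keys.

```bash
python3 -m jog '[{"grip":9.4,"dx":-1,"dy":0,"dz":1.5,"spin":0},{"grip":9.4,"dx":-3.5,"dy":0,"dz":5.2,"spin":0},{"grip":9.4,"dx":-7,"dy":0,"dz":10.5,"spin":0},{"grip":9.4,"dx":-10.4,"dy":0,"dz":15.6,"spin":0},{"grip":9.4,"dx":-13.8,"dy":0,"dz":20.8,"spin":0},{"grip":9.4,"dx":-17.2,"dy":0,"dz":25.9,"spin":0},{"grip":9.4,"dx":-20.6,"dy":0,"dz":31,"spin":0},{"grip":9.4,"dx":-24,"dy":0,"dz":36.1,"spin":0},{"grip":9.4,"dx":-27.4,"dy":0,"dz":41.2,"spin":0},{"grip":9.4,"dx":-30.8,"dy":0,"dz":46.3,"spin":0},{"grip":9.4,"dx":-34,"dy":0,"dz":51.1,"spin":0},{"grip":9.4,"dx":-35.6,"dy":0,"dz":53.5,"spin":0},{"grip":9.4,"dx":-36.1,"dy":0,"dz":54.3,"spin":0},{"grip":9.4,"dx":-36.1,"dy":0,"dz":54.3,"spin":0},{"grip":9.4,"dx":-36.1,"dy":0,"dz":54.3,"spin":0}]' 40
python3 - <<'E'
from h import *
from cell import monitor
s=monitor.read_state();print(s["clock"],s["eef_pos"],s["eef_rot"],s["wrist_force"])
E
```

```text
clock: 2.28
eef_pos: [573.8, -27.9, 213.7]
eef_rot: [-1.571, -0.0, -1.284]
wrist_force: [0.1, 1.1, -0.2]
finger_gap: 93.8
2.275 [573.75456874 -27.91968848 213.68866237] [-1.57061881e+00 -1.57466693e-04 -1.28403812e+00] [ 0.13762707  1.08849289 -0.16565799]
```

```bash
python3 -m jog '[{"grip":9.4,"dx":-0.1,"dy":1.5,"dz":0,"spin":0},{"grip":9.4,"dx":-0.1,"dy":4,"dz":0,"spin":0},{"grip":9.4,"dx":-0.1,"dy":6.5,"dz":0,"spin":0},{"grip":9.4,"dx":-0.1,"dy":8.4,"dz":0,"spin":0},{"grip":9.4,"dx":-0.1,"dy":9.2,"dz":0,"spin":0},{"grip":9.4,"dx":-0.1,"dy":9.2,"dz":0,"spin":0},{"grip":5,"dx":-0.1,"dy":9.2,"dz":0,"spin":0},{"grip":3.2,"dx":-0.1,"dy":9.2,"dz":0,"spin":0},{"grip":3.2,"dx":-0.1,"dy":9.2,"dz":0,"spin":0},{"grip":3.2,"dx":-0.1,"dy":9.2,"dz":0,"spin":0}]' 10; python3 -m jog '[{"grip":2,"dx":0,"dy":0,"dz":0,"spin":0},{"grip":2,"dx":0,"dy":0,"dz":0,"spin":0},{"grip":2,"dx":0,"dy":0,"dz":0,"spin":0},{"grip":2,"dx":0,"dy":0,"dz":0,"spin":0}]' 10
```

```text
clock: 3.52
eef_pos: [574.1, -26.1, 121.6]
eef_rot: [-1.571, -0.0, -1.283]
wrist_force: [-0.2, -0.3, -0.3]
finger_gap: 57.4
clock: 4.03
eef_pos: [574.0, -26.1, 121.4]
eef_rot: [-1.571, 0.0, -1.283]
wrist_force: [-0.9, -0.1, 0.6]
finger_gap: 27.6
```

```bash
python3 -m jog '[{"grip":2,"dx":0,"dy":0,"dz":0,"spin":0},{"grip":2,"dx":0,"dy":0,"dz":0,"spin":0},{"grip":2,"dx":0,"dy":-0.2,"dz":0,"spin":0},{"grip":2,"dx":0,"dy":-0.4,"dz":0,"spin":0},{"grip":2,"dx":0,"dy":-0.4,"dz":0,"spin":0}]' 35
python3 - <<'E'
# clockwise rows from current handle pose, centre c
import numpy as np
y=-1.283;tx=np.array([np.cos(y),np.sin(y)]);tz=np.array([-np.sin(y),np.cos(y)])
a0=-31.05
for a in np.arange(0,-541,-15):
    p=lambda t:55*np.array([np.cos(np.radians(t)),np.sin(np.radians(t))])
    d=(p(a0+a)-p(a0))/10
    if a>=-360: print(a,round(d@tx,2),round(d@tz,2))
E
```

```text
clock: 4.65
eef_pos: [573.9, -26.1, 125.2]
eef_rot: [-1.571, 0.0, -1.283]
wrist_force: [1.8, 0.1, -8.0]
finger_gap: 27.8
0 0.0 0.0
-15 0.82 -1.18
-30 1.31 -2.53
-45 1.44 -3.96
-60 1.19 -5.37
-75 0.58 -6.67
-90 -0.34 -7.77
-105 -1.52 -8.59
-120 -2.87 -9.08
-135 -4.3 -9.21
-150 -5.72 -8.96
-165 -7.02 -8.35
-180 -8.12 -7.43
-195 -8.94 -6.25
-210 -9.43 -4.9
-225 -9.55 -3.47
-240 -9.3 -2.06
-255 -8.69 -0.75
-270 -7.77 0.34
-285 -6.59 1.17
-300 -5.24 1.66
-315 -3.81 1.78
-330 -2.4 1.53
-345 -1.1 0.92
-360 -0.0 0.0
```

```bash
python3 -m jog '[{"grip":2,"dx":0.41,"dy":0,"dz":-0.55,"spin":0},{"grip":2,"dx":0.82,"dy":0,"dz":-1.18,"spin":0},{"grip":2,"dx":1.31,"dy":0,"dz":-2.53,"spin":0},{"grip":2,"dx":1.44,"dy":0,"dz":-3.96,"spin":0},{"grip":2,"dx":1.19,"dy":0,"dz":-5.37,"spin":0},{"grip":2,"dx":0.58,"dy":0,"dz":-6.67,"spin":0},{"grip":2,"dx":-0.34,"dy":0,"dz":-7.77,"spin":0},{"grip":2,"dx":-0.34,"dy":0,"dz":-7.77,"spin":0},{"grip":2,"dx":-0.34,"dy":0,"dz":-7.77,"spin":0}]'
```

```text
clock: 5.78
eef_pos: [497.8, -44.6, 125.7]
eef_rot: [-1.57, 0.001, -1.283]
wrist_force: [2.1, 5.3, -7.8]
finger_gap: 27.4
```

Run:
```python
import numpy as np
y=-1.283;tx=np.array([np.cos(y),np.sin(y)]);tz=np.array([-np.sin(y),np.cos(y)])
p=lambda t:54.7*np.array([np.cos(np.radians(t-31.05)),np.sin(np.radians(t-31.05))])
for a in np.arange(-90,-376,-15):
    d=(p(a)-p(-90))/10; print('{"grip":2,"dx":%.2f,"dy":0,"dz":%.2f,"spin":0},'%(d@tx,d@tz),a)
```

```text
{"grip":2,"dx":0.00,"dy":0,"dz":0.00,"spin":0}, -90
{"grip":2,"dx":-1.17,"dy":0,"dz":-0.82,"spin":0}, -105
{"grip":2,"dx":-2.51,"dy":0,"dz":-1.31,"spin":0}, -120
{"grip":2,"dx":-3.94,"dy":0,"dz":-1.43,"spin":0}, -135
{"grip":2,"dx":-5.34,"dy":0,"dz":-1.18,"spin":0}, -150
{"grip":2,"dx":-6.63,"dy":0,"dz":-0.58,"spin":0}, -165
{"grip":2,"dx":-7.73,"dy":0,"dz":0.34,"spin":0}, -180
{"grip":2,"dx":-8.55,"dy":0,"dz":1.51,"spin":0}, -195
{"grip":2,"dx":-9.03,"dy":0,"dz":2.86,"spin":0}, -210
{"grip":2,"dx":-9.16,"dy":0,"dz":4.28,"spin":0}, -225
{"grip":2,"dx":-8.91,"dy":0,"dz":5.68,"spin":0}, -240
{"grip":2,"dx":-8.30,"dy":0,"dz":6.98,"spin":0}, -255
{"grip":2,"dx":-7.39,"dy":0,"dz":8.07,"spin":0}, -270
{"grip":2,"dx":-6.22,"dy":0,"dz":8.89,"spin":0}, -285
{"grip":2,"dx":-4.87,"dy":0,"dz":9.38,"spin":0}, -300
{"grip":2,"dx":-3.45,"dy":0,"dz":9.50,"spin":0}, -315
{"grip":2,"dx":-2.04,"dy":0,"dz":9.25,"spin":0}, -330
{"grip":2,"dx":-0.75,"dy":0,"dz":8.65,"spin":0}, -345
{"grip":2,"dx":0.34,"dy":0,"dz":7.73,"spin":0}, -360
{"grip":2,"dx":1.16,"dy":0,"dz":6.56,"spin":0}, -375
```

```bash
python3 -m jog '[{"grip":2,"dx":-0.55,"dy":0,"dz":-0.45,"spin":0},{"grip":2,"dx":-1.17,"dy":0,"dz":-0.82,"spin":0},{"grip":2,"dx":-2.51,"dy":0,"dz":-1.31,"spin":0},{"grip":2,"dx":-3.94,"dy":0,"dz":-1.43,"spin":0},{"grip":2,"dx":-5.34,"dy":0,"dz":-1.18,"spin":0},{"grip":2,"dx":-6.63,"dy":0,"dz":-0.58,"spin":0},{"grip":2,"dx":-7.73,"dy":0,"dz":0.34,"spin":0},{"grip":2,"dx":-8.55,"dy":0,"dz":1.51,"spin":0},{"grip":2,"dx":-9.03,"dy":0,"dz":2.86,"spin":0},{"grip":2,"dx":-9.03,"dy":0,"dz":2.86,"spin":0},{"grip":2,"dx":-9.03,"dy":0,"dz":2.86,"spin":0}]'
python3 -m jog '[{"grip":2,"dx":-0.13,"dy":0,"dz":1.42,"spin":0},{"grip":2,"dx":0.12,"dy":0,"dz":2.82,"spin":0},{"grip":2,"dx":0.73,"dy":0,"dz":4.12,"spin":0},{"grip":2,"dx":1.64,"dy":0,"dz":5.21,"spin":0},{"grip":2,"dx":2.81,"dy":0,"dz":6.03,"spin":0},{"grip":2,"dx":4.16,"dy":0,"dz":6.52,"spin":0},{"grip":2,"dx":5.58,"dy":0,"dz":6.64,"spin":0},{"grip":2,"dx":6.99,"dy":0,"dz":6.39,"spin":0},{"grip":2,"dx":8.28,"dy":0,"dz":5.79,"spin":0},{"grip":2,"dx":9.37,"dy":0,"dz":4.87,"spin":0},{"grip":2,"dx":9.37,"dy":0,"dz":4.87,"spin":0},{"grip":2,"dx":9.37,"dy":0,"dz":4.87,"spin":0}]'
```

```text
clock: 7.15
eef_pos: [500.1, 50.1, 125.1]
eef_rot: [-1.571, 0.001, -1.283]
wrist_force: [-1.6, 5.8, -8.4]
finger_gap: 27.6
clock: 8.65
eef_pos: [573.6, -26.4, 125.6]
eef_rot: [-1.571, -0.0, -1.283]
wrist_force: [0.6, -2.4, -7.9]
finger_gap: 27.7
```

```bash
python3 -m jog '[{"grip":2,"dx":0.82,"dy":0,"dz":-1.18,"spin":0},{"grip":2,"dx":1.31,"dy":0,"dz":-2.53,"spin":0},{"grip":2,"dx":1.44,"dy":0,"dz":-3.96,"spin":0},{"grip":2,"dx":1.19,"dy":0,"dz":-5.37,"spin":0},{"grip":2,"dx":0.58,"dy":0,"dz":-6.67,"spin":0},{"grip":2,"dx":-0.34,"dy":0,"dz":-7.77,"spin":0},{"grip":2,"dx":-1.52,"dy":0,"dz":-8.59,"spin":0},{"grip":2,"dx":-2.87,"dy":0,"dz":-9.08,"spin":0},{"grip":2,"dx":-4.3,"dy":0,"dz":-9.21,"spin":0},{"grip":2,"dx":-5.72,"dy":0,"dz":-8.96,"spin":0},{"grip":2,"dx":-7.02,"dy":0,"dz":-8.35,"spin":0},{"grip":2,"dx":-7.8,"dy":0,"dz":-7.8,"spin":0},{"grip":2,"dx":-8.18,"dy":0,"dz":-7.36,"spin":0},{"grip":2,"dx":-8.18,"dy":0,"dz":-7.36,"spin":0},{"grip":2,"dx":-8.18,"dy":0,"dz":-7.36,"spin":0}]'
python3 -m jog '[{"grip":2,"dx":0,"dy":0.2,"dz":0,"spin":0},{"grip":2,"dx":0,"dy":0.35,"dz":0,"spin":0},{"grip":2,"dx":0,"dy":0.45,"dz":0,"spin":0},{"grip":2,"dx":0,"dy":0.5,"dz":0,"spin":0},{"grip":2,"dx":0,"dy":0.5,"dz":0,"spin":0}]'
python3 - <<'E'
from h import *
C=cam("top");cv2.imwrite("pics/chk3.png",cv2.resize(C[0][155:275,180:380],None,fx=4,fy=4,interpolation=cv2.INTER_CUBIC))
E
```

```text
clock: 10.52
eef_pos: [479.7, 31.2, 125.6]
eef_rot: [-1.57, -0.0, -1.283]
wrist_force: [4.4, -1.3, -7.4]
finger_gap: 27.7
clock: 11.15
eef_pos: [479.8, 31.2, 120.4]
eef_rot: [-1.571, -0.0, -1.283]
wrist_force: [2.8, -1.9, -7.1]
finger_gap: 27.7
```

View pics/chk3.png

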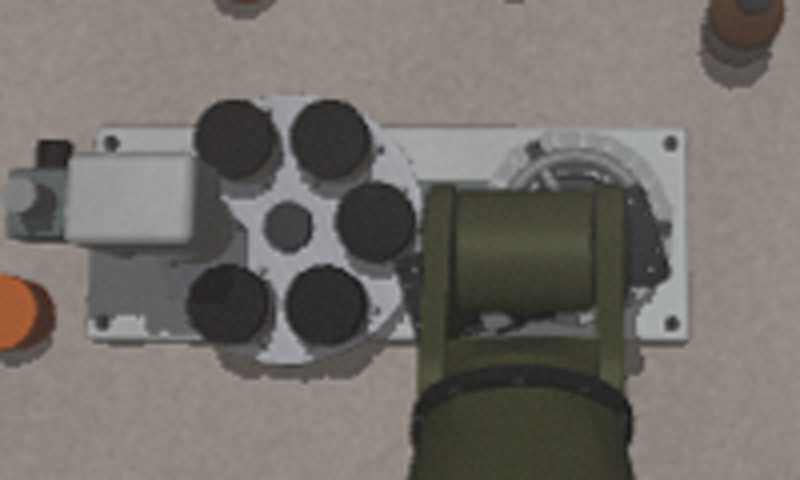

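The crop shows the open jar hidden under the head, with five lidded jars at the other stations. The pin is already about 1 mm below ride level and the spring still pulls, so it is entering the notch.

```bash
python3 -m jog '[{"grip":2,"dx":0,"dy":0.2,"dz":0,"spin":0},{"grip":2,"dx":0,"dy":0.4,"dz":0,"spin":0},{"grip":2,"dx":0,"dy":0.4,"dz":0,"spin":0}]'
python3 -m jog '[{"grip":2,"dx":0,"dy":0.15,"dz":0,"spin":0},{"grip":2,"dx":0,"dy":0.3,"dz":0,"spin":0},{"grip":2,"dx":0,"dy":0.3,"dz":0,"spin":0}]'
```

```text
clock: 11.58
eef_pos: [479.9, 31.3, 116.3]
eef_rot: [-1.571, 0.0, -1.283]
wrist_force: [3.8, -2.1, -7.6]
finger_gap: 27.5
clock: 11.95
eef_pos: [480.1, 31.4, 113.9]
eef_rot: [-1.57, -0.0, -1.283]
wrist_force: [0.6, -0.4, 1.3]
finger_gap: 27.6
```

```bash
python3 -m jog '[{"grip":4,"dx":0,"dy":0,"dz":0,"spin":0},{"grip":6,"dx":0,"dy":0,"dz":0,"spin":0},{"grip":7,"dx":0,"dy":0,"dz":0,"spin":0},{"grip":7,"dx":0,"dy":-1,"dz":0,"spin":0},{"grip":7,"dx":0,"dy":-4,"dz":0,"spin":0},{"grip":7,"dx":0,"dy":-8,"dz":0,"spin":0},{"grip":7,"dx":1,"dy":-9,"dz":-0.3,"spin":0},{"grip":0,"dx":5,"dy":-9,"dz":-1.1,"spin":0},{"grip":0,"dx":10,"dy":-9,"dz":-2.2,"spin":0},{"grip":0,"dx":15,"dy":-9,"dz":-3.4,"spin":0},{"grip":0,"dx":20,"dy":-9,"dz":-4.5,"spin":0},{"grip":0,"dx":25,"dy":-9,"dz":-5.6,"spin":0},{"grip":0,"dx":28.3,"dy":-9,"dz":-6.3,"spin":0},{"grip":0,"dx":29.1,"dy":-9,"dz":-6.5,"spin":0},{"grip":0,"dx":29.1,"dy":-9,"dz":-6.5,"spin":0},{"grip":0,"dx":29.1,"dy":-9,"dz":-6.5,"spin":0}]'
python3 - <<'E'
from h import *
S=cam("scene");C=cam("top")
a=cv2.resize(S[0][100:280,215:475],(780,540),interpolation=cv2.INTER_CUBIC)
b=cv2.resize(C[0][165:265,180:380],(780,390),interpolation=cv2.INTER_CUBIC)
cv2.imwrite("pics/chk4.png",a);cv2.imwrite("pics/chk5.png",b)
E
```

```text
clock: 13.95
eef_pos: [500.2, -265.1, 203.5]
eef_rot: [-1.571, 0.0, -1.282]
wrist_force: [0.1, 0.2, 0.3]
finger_gap: 0.9
```

View pics/chk4.png

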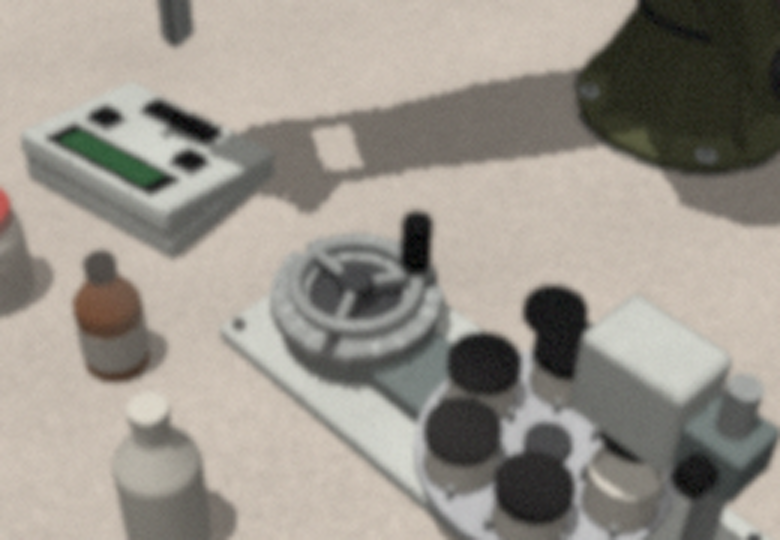

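View pics/chk5.png

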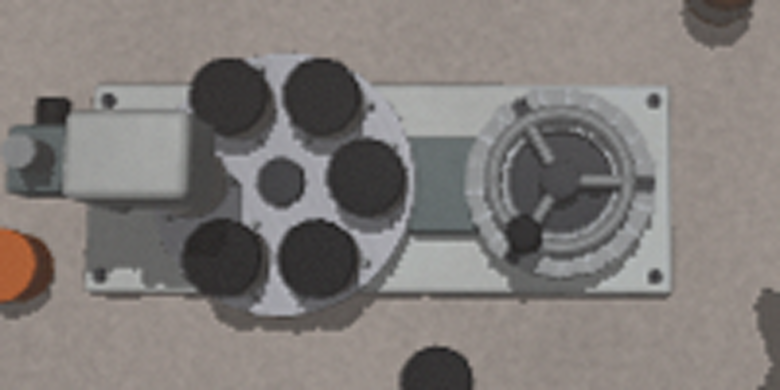

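The scene crop shows the open jar under the head at about (622,480) and the handle low at about (417,240). The top crop shows the handle in line with the notch at about (520,250), with every jar in place.

```bash
python3 - <<'E'
from h import *
S=cam("scene");print(proj(S,[[480,31,150],[480,31,158]]),"seen ~ (354,172.0)")
E
python3 -m jog '[{"grip":0,"dx":0,"dy":2,"dz":0,"spin":0},{"grip":0,"dx":0,"dy":6,"dz":0,"spin":0},{"grip":0,"dx":0,"dy":10,"dz":0,"spin":0},{"grip":0,"dx":0,"dy":13,"dz":0,"spin":0},{"grip":0,"dx":0,"dy":13.9,"dz":0,"spin":0},{"grip":0,"dx":0,"dy":13.9,"dz":0,"spin":0}]' 
python3 -m jog '[{"grip":0,"dx":0,"dy":0.2,"dz":0,"spin":0},{"grip":0,"dx":0,"dy":0.3,"dz":0,"spin":0},{"grip":0,"dx":0,"dy":0.4,"dz":0,"spin":0},{"grip":0,"dx":0,"dy":0.4,"dz":0,"spin":0}]'
```

```text
[[353.89504883 172.15378051]
 [354.00483417 169.87615924]] seen ~ (354,172.0)
clock: 14.85
eef_pos: [500.3, -265.9, 65.2]
eef_rot: [-1.571, 0.0, -1.282]
wrist_force: [-4.3, 1.5, 4.1]
finger_gap: 0.8
clock: 15.35
eef_pos: [500.8, -266.2, 63.3]
eef_rot: [-1.569, -0.001, -1.283]
wrist_force: [-9.8, 7.4, 25.2]
finger_gap: 0.3
```

Run:
```python
from h import *
from cell import monitor
print(monitor.read_state()["wrist_force"])
S=cam("scene");C=cam("top")
a=cv2.resize(S[0][85:190,205:325],(600,525),interpolation=cv2.INTER_CUBIC)
cv2.imwrite("pics/chk6.png",a)
print(proj(S,[[500.8,-266.2,55.3],[504.8,-264.8,51.9]])-[205,85])
```

```text
[-9.83814424  7.37565177 25.19417351]
[[73.24961791 66.60613881]
 [72.63513941 68.25570425]]
```

View pics/chk6.png

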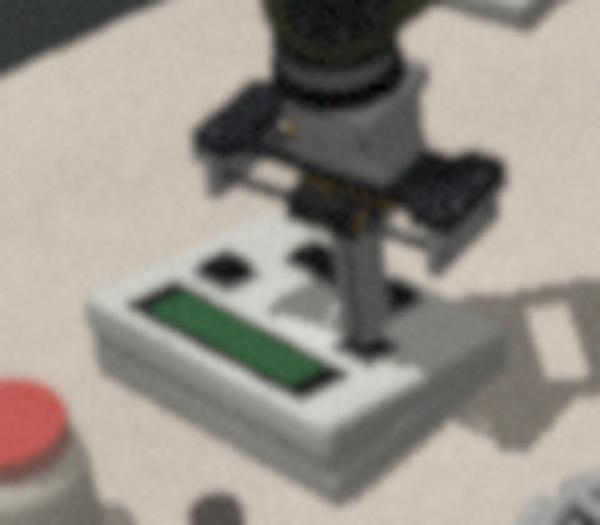

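The finger stands on the zero key at about (366,340) in the crop. At 25 N against a 5 N spring the key is at its bottom. Next I release it and move to the read key.

```bash
python3 -m jog '[{"grip":0,"dx":0,"dy":-0.5,"dz":0,"spin":0},{"grip":0,"dx":0,"dy":-2,"dz":0,"spin":0},{"grip":0,"dx":0,"dy":-3,"dz":0,"spin":0},{"grip":0,"dx":0,"dy":-3,"dz":0,"spin":0},{"grip":0,"dx":2,"dy":-3,"dz":-2.4,"spin":0},{"grip":0,"dx":4.5,"dy":-3,"dz":-5.5,"spin":0},{"grip":0,"dx":5.1,"dy":-3,"dz":-6.2,"spin":0},{"grip":0,"dx":5.1,"dy":-3,"dz":-6.2,"spin":0},{"grip":0,"dx":5.1,"dy":-1.5,"dz":-6.2,"spin":0},{"grip":0,"dx":5.1,"dy":-0.3,"dz":-6.2,"spin":0},{"grip":0,"dx":5.1,"dy":0,"dz":-6.2,"spin":0},{"grip":0,"dx":5.1,"dy":0,"dz":-6.2,"spin":0}]'
python3 -m jog '[{"grip":0,"dx":0,"dy":0.2,"dz":0,"spin":0},{"grip":0,"dx":0,"dy":0.4,"dz":0,"spin":0},{"grip":0,"dx":0,"dy":0.4,"dz":0,"spin":0}]'
```

```text
clock: 16.95
eef_pos: [455.2, -332.4, 60.1]
eef_rot: [-1.571, 0.001, -1.283]
wrist_force: [-0.3, -0.9, 0.5]
finger_gap: 0.5
clock: 17.32
eef_pos: [455.5, -332.8, 56.8]
eef_rot: [-1.57, -0.001, -1.283]
wrist_force: [2.0, 0.1, 3.5]
finger_gap: 0.4
```

```bash
python3 -m jog '[{"grip":0,"dx":0,"dy":0.15,"dz":0,"spin":0},{"grip":0,"dx":0,"dy":0.3,"dz":0,"spin":0},{"grip":0,"dx":0,"dy":0.3,"dz":0,"spin":0}]'
```

```text
clock: 17.7
eef_pos: [455.4, -332.9, 53.7]
eef_rot: [-1.57, -0.001, -1.283]
wrist_force: [2.8, 0.7, 5.1]
finger_gap: 0.3
```

```bash
python3 -m jog '[{"grip":0,"dx":0,"dy":0.15,"dz":0,"spin":0},{"grip":0,"dx":0,"dy":0.25,"dz":0,"spin":0},{"grip":0,"dx":0,"dy":0.25,"dz":0,"spin":0}]'
```

```text
clock: 18.08
eef_pos: [455.8, -333.0, 52.5]
eef_rot: [-1.569, -0.002, -1.283]
wrist_force: [-1.0, 5.0, 18.8]
finger_gap: 0.4
```

```bash
python3 -m jog '[{"grip":0,"dx":0,"dy":-0.5,"dz":0,"spin":0},{"grip":0,"dx":0,"dy":-2,"dz":0,"spin":0},{"grip":0,"dx":0,"dy":-6,"dz":0,"spin":0},{"grip":0,"dx":0,"dy":-11,"dz":0,"spin":0},{"grip":0,"dx":0,"dy":-14,"dz":-3,"spin":0},{"grip":0,"dx":0,"dy":-15,"dz":-6,"spin":0},{"grip":0,"dx":0,"dy":-15,"dz":-6,"spin":0},{"grip":0,"dx":0,"dy":-15,"dz":-6,"spin":0}]'
python3 - <<'E'
from h import *
S=cam("scene");cv2.imwrite("pics/fin.png",cv2.resize(S[0][80:350,180:520],None,fx=2.2,fy=2.2,interpolation=cv2.INTER_CUBIC))
E
```

```text
clock: 19.08
eef_pos: [397.8, -349.5, 200.7]
eef_rot: [-1.571, 0.001, -1.283]
wrist_force: [0.2, 1.6, 0.1]
finger_gap: 0.5
```

View pics/fin.png

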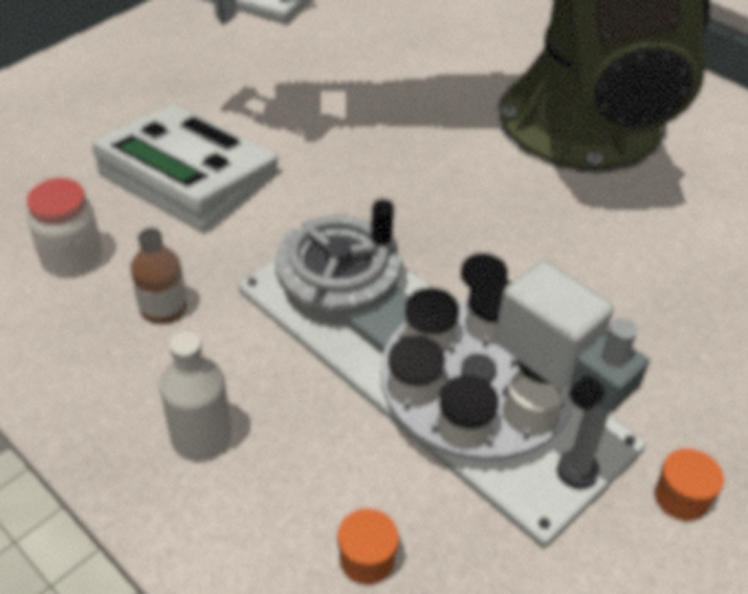

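The open jar stands under the head at about (533,398). All the jars and bystanders are upright and the arm is clear of everything.

```bash
python3 -c "
from cell import ticket;print(ticket.sign_off())"
```

```text
the job is handed in; nothing more can be done
None
```

The job is handed in at about 19 s on the robot's clock, well inside the 72 s limit. The open jar is under the measuring head, the index pin is home, and zero then read were pressed.

- **Table:** I lifted the handle about 4 mm and wound the wheel roughly 541° clockwise (1.5 turns). The pin went into the notch at the first place I tried.
- **Pin home:** As I lowered the handle, the vertical force changed from 7.6 N down to 1.3 N up about 7.5 mm below where it rode on the plate (8 mm was expected). Afterwards the handle top appeared in the camera where it should be with the pin home. I did not test the lock by pushing the wheel sideways.
- **Keys:** Zero was pressed to 25 N and released, then read to 19 N and released. Both are well past the 5 N needed to bottom the spring. The delete key was not touched.
- **Disagreement:** The zero key met the finger several millimetres higher than my camera estimate. A picture taken during the press showed the finger on the right key.
- **First move:** My first move call was refused for missing values, so nothing moved until I sent it again in full.
- **Last check:** The final picture shows the open jar under the head, all jars and other items upright, and the arm clear of everything.

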